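# Guard the case, refit the gas knob and hold it in

## Task

The wax burner is about to be lit right beside the wooden case: first take the plain slate out of the tile rack and lean it as a heat guard against the middle of the case's long side that faces the burner, its lower edge on the bench, and let go of it. Then pick up the hob's loose control knob, turn it so that its flat matches the D-shaped valve shaft, push it fully onto the shaft and press it right down against the valve's spring, as for lighting. Finish while still holding the knob pressed in; leave everything else where it is.

Things in the scene. Friction and masses are not known exactly. Their poses are not given: they have to be found in the camera images.
- hob: fixed gas hob, steel box 330 (x) x 260 (y) x 70 mm high; origin under its centre on the bench, +x from front edge (nearest the robot) to back. Burner 45 mm behind the origin under a pan support 174 mm square, 105 mm above the bench, with the wax pot on it. The bare valve shaft stands up 115 mm in front of the origin, at y = 0, 70 mm clear of the pan support
- shaft_tip (a point): centre of the top end of the upright brass valve shaft, 94 mm above the bench when free; moves down with it. D-shaft of 12 mm diameter with lightly chamfered top, standing 24 mm out of the hob's top; one flat, 1.5 mm from the axis, facing +x of this frame (= the hob's +x, to the burner). It cannot turn, only slide down
- valve (a joint): how far the valve shaft is pressed down, m: 0 free, 0.005 at its hard stop; springs back by itself. It begins to move at 4 N and needs 8 N at the stop
- knob: the loose knob, black, 45 g, standing bore down on the bench on the left. Skirt 44 mm in diameter, 18 mm high; on it a bar grip along x, 12 mm wide, from x = -20 to a pointed nose at +28 mm, 18 to 36 mm above the underside (white line on top runs to the nose). Origin: centre of the underside, x to the nose, z up. Its bore's flat lies on the nose side
- knob_bore (a point): blind end of the knob's D bore, on its axis, 15 mm above the underside; same axes as the knob. The bore has a slightly flared mouth and 0.6 mm to spare all round. Fitted, this point meets shaft_tip, the nose points to the burner (+x along +x of shaft_tip) and 9 mm are free under the skirt, 4 mm when fully pressed
- knob_nose (a point): tip of the knob's pointed nose, 28 mm from its axis on the +x side and 26 mm above the underside
- slate: the heat guard: plain dark grey slate slab, 160 wide (x) x 10 thick (y) x 180 mm high (z), about 0.7 kg, loose; standing on edge in one of the rack's two grooves, its underside 12 mm above the bench. Origin in the middle of its lower edge face, z up along the slab, thickness along y; front and back are alike
- case: fixed closed wooden case, 220 (x) x 130 (y) x 100 mm high, to the left of the hob, its long side about parallel to the hob's; origin under its centre on the bench, z up. Its long side at y = -65 mm faces the hob across a strip of free bench 115 to 150 mm wide; there the slate goes, foot about 40 mm out from the case and its upper part on the case's top edge
- rack: fixed wooden tile rack on the left, 180 (x) x 140 (y) mm, origin under its centre on the bench; two grooves along x at y = -30 and +30 mm, 15 mm wide and 30 mm deep (battens up to 42 mm above the bench); the slate stands in one, the marble plaque in the other, either way round
- plaque: bystander: carved white marble plaque 120 x 10 x 140 mm (x, y, z) standing in the rack's other groove; origin in the middle of its lower edge
- wax_pot: bystander: small steel pot, 110 mm wide, 62 mm high, with a 95 mm black handle pointing to the right, on the pan support; origin under its centre
- hammer: bystander: stone hammer 220 mm long, lying in front of the robot; origin under its middle, x to the head
- flat_chisel: bystander: steel flat chisel 150 mm long lying between hammer and knob; origin under its middle, x to the tip
- point_chisel: bystander: narrow steel chisel 180 mm long lying at the far left; origin under its middle
- brush: bystander: flat wooden dusting brush 200 mm long lying to the right of the hob; origin under its middle
- wax_tin: bystander: round aluminium tin 70 mm wide, 45 mm high, on the bench in front of the hob; origin under its centre
There are look-alikes about, which are no part of the job. Of the things that look like the knob, the larger one is meant.

How it is judged (in metres and radians):
On the way:
1. the slate leans against the case's burner side, foot on the bench, let go, while the knob is not yet on the shaft (height (world z) of slate below 0.012 m and angle between slate's own z axis and vertical between 0.12 and 0.7 rad and y of slate in the frame of case between -0.17 and -0.075 m and x of slate in the frame of case between -0.06 and 0.06 m and angle between the x axis of slate and the x axis of case, either way round below 0.26 rad and contact force between slate and case above 0.2 N and contact force between slate and the fingers below 0.05 N and contact force between slate and the arm below 0.05 N and linear speed of slate below 0.02 m/s and distance between knob and shaft_tip above 0.06 m and value of joint valve below 0.001 m), for 0.3 s.
At the end, for the whole second after the job is handed in: Slate untouched, foot on bench 10-105 mm from the case's burner side, within 60 mm of its middle, tilted 7-40 deg, parallel within 15 deg, bearing on the case. Knob on the shaft to within 2.5 mm of full depth, 15 deg, 4 mm, nose to the burner; fingers on it, valve held 3 mm down or more (height (world z) of slate below 0.012 m and angle between slate's own z axis and vertical between 0.12 and 0.7 rad and y of slate in the frame of case between -0.17 and -0.075 m and x of slate in the frame of case between -0.06 and 0.06 m and angle between the x axis of slate and the x axis of case, either way round below 0.26 rad and contact force between slate and case above 0.2 N and contact force between slate and the fingers below 0.05 N and contact force between slate and the arm below 0.05 N and linear speed of slate below 0.02 m/s and z of knob in the frame of shaft_tip below -0.0125 m and horizontal distance between knob and shaft_tip below 0.004 m and angle between the x axis of knob and the x axis of shaft_tip, either way round below 0.26 rad and angle between knob's own z axis and vertical below 0.15 rad and x of knob_nose in the frame of shaft_tip above 0.02 m and value of joint valve above 0.003 m and contact force between knob and the fingers above 2 N); the arm keeps its last pose, push and grip.
It fails at once if a bystander (plaque, pot, tin or tool) is pushed more than 40 mm from its place (distance of any of plaque, wax_pot, hammer, flat_chisel, point_chisel, brush, wax_tin from where it was at the start of the episode above 0.04 m).
It fails at once if the marble plaque or the wax pot is tipped over (angle between any of plaque, wax_pot's own z axis and vertical above 0.5 rad).
It also fails if it takes over 58 s, if anything falls off the work surface, if the arm or the gripper's body presses on something with over 40 N, if the wrist force passes 120 N, or if a joint passes its speed limit or range.

## Robot

A 7-joint arm with a two-finger parallel gripper is mounted at the origin on the work surface. World frame = base frame: x ahead of the robot, y to its left, z up, the work surface at z = 0. Lengths are in m, angles in degrees, forces in N, time in s.
With the tool pointing down it reaches from about 0.4 to 0.875 m from the base axis. Payload 6.5 kg.
Tool frame: the origin (TCP) lies at the very end of the fingers, on their centre line; the grasp point (between the pads) lies 19 mm behind it; z points along the fingers, y is the line along which they close (so a half turn about z gives the same grasp; the last joint's range is limited). The gripper opens to 85 mm and grips with 20 to 120 N. Pads are 22 mm wide; open, the fingers measure 114 mm over their backs; the gripper's body (76 mm by 85 mm) begins 54 mm behind the grasp point. The pads swing forward as they close: fully open they stand 13 mm farther back than shut.
Start: joints at [64.217, 30.733, -0.252, 88.115, 0.149, 61.152, -4.079], TCP at [0.243, -0.603, 0.231] pointing down, gripper open.
Joint ranges: [-154.64, 154.64], [-21.42, 123.67], [-72.66, 72.17], [13.99, 137.28], [-74.86, 254.86], [10.95, 109.41], [-158.01, 158.01]. Speed limits (degrees/s): [136.94, 136.94, 180, 180, 180, 180, 180].

## Interface

Orientations are given as a 3x3 rotation matrix whose columns are the frame's x, y, z axes.
In Python, from cell import sense, vision, hand_in gives the robot as it stands.
- The arm moves only by the tool play_rows, never from a script. Its argument "commands" is text: rows parted by semicolons, each of 5 numbers parted by spaces: the shift along the tool's x, y, z in m, then the turn about the tool's z in rad, then the finger opening in m, from 0 to 0.0854. In form: tx ty tz spin gripper; .... A call has 1 to 8 rows; each row shifts and turns the commanded pose from where the row before left it, along the tool's axes as they then stand; what a row does not reach is not made up. A row lasts 1/12 s, in which the tool goes at most 41.7 mm and 7.16 degrees, less where a joint would pass 70% of its speed; a pose out of reach is approached as far as the arm can. A call with a gripper value outside its range is refused whole. The fingers move at their own pace and stop on an object; "grip_force" is the grip in N (left out, the last holds). Time passes only in rows, so rows that do not move let the fingers close. It gives the time, the measured TCP pose, the force, the opening and the grip force at its end, in the units of the state.
- sense(): the state, without advancing time (a new reading comes with each control period).
- vision.grab_frame(name): name is "scene" or "top" or "wrist"; returns the picture (420x560x3 uint8, blue, green, red); there is no depth.
- vision.get_calibration(name): a dict with "camera_matrix" (3x3 intrinsics, pixels), "R" (3x3) and "t" (3): a world point X has camera coordinates R X + t. Camera axes: x right, y down, z forward; pixel columns grow to the right and rows downward; lengths in m; the calibration is good to about 2 mm. A picture is of the moment at which its call begins: read the wrist's pose just before it. get_calibration takes no time and is no camera call; for the wrist camera it gives the pose at the moment of the call.
- hand_in(): hands the job in; it is judged then, once.
Trained networks look in the newest picture that a camera, given by its name, has taken for a name from the list of things; names that differ only in an ending like _2 or _b are one class to them, and where a whole thing is asked for, a point or a joint stands for the part that bears it (a point fixed in the world has none). Each returns a list of dicts, best first, with "conf" (0 to 1); they miss things now and then, are a little off and sometimes report something else, mostly with a low value. They report only what shows in the picture. A call takes as long as a camera call. They do not tell look-alikes from the thing itself.
- vision.search_frame(name, camera): "pixel" ([column, row] in pixels, amid what is visible of it).
The state is a dict: "t": time; "qpos": joint angles; "joint_velocities": joint speeds; "effort": joint torques, N m; "tool_pos": TCP position; "ee_rot": TCP orientation; "contact_force": force on the tool from outside, world axes, zero at the start; "wrist_torque": the same for the moment, N m; "finger_gap": finger opening in m; "finger_force": force on a finger pad.
Only numpy, scipy, OpenCV 4.12 (cv2) and the standard library are available. Lean on these libraries where they do the work, as an engineer would, in place of code of your own. Each camera call takes 0.05 s, during which the arm holds its last target. There are 200 camera calls.

## Working session

There is one attempt and no reset: what is moved stays moved. The work goes in short steps, Python scripts to look and compute and a tool call to move; the robot and the scene stay as the last step left them, time stands still between calls to the robot, and variables do not carry over. Pictures are saved under pics/ and viewed, at most 10 in all, crops included, and the job is handed in when it is done.

Besides the shell and the picture viewer there is one more tool, called by a JSON object that holds its "method" and its "body". play_rows: Moves the arm, as the interface text tells. Its arguments: {"type":"object","properties":{"commands":{"type":"string"},"grip_force":{"type":"number"}},"required":["commands"]}

```bash
mkdir -p pics; ls; cat > h.py <<'E'
import numpy as np, cv2
from cell import sense, vision, hand_in
def ray(cam,px):
    c=vision.get_calibration(cam);K=np.array(c["camera_matrix"]);R=np.array(c["R"]);t=np.array(c["t"]).ravel()
    d=R.T@np.linalg.inv(K)@np.array([px[0],px[1],1.]);return -R.T@t,d
def onz(cam,px,z):
    o,d=ray(cam,px);return o+d*(z-o[2])/d[2]
def proj(cam,X):
    c=vision.get_calibration(cam);p=np.array(c["camera_matrix"])@(np.array(c["R"])@np.array(X)+np.array(c["t"]).ravel());return p[:2]/p[2]
E
python3 - <<'E'
from h import *
np.set_printoptions(precision=4,suppress=True)
s=sense();print(s["t"],s["tool_pos"],s["ee_rot"],s["finger_gap"])
a=vision.grab_frame("scene");b=vision.grab_frame("top")
cv2.imwrite("pics/scene.png",cv2.resize(a,(800,600)));cv2.imwrite("pics/top.png",cv2.resize(b,(800,600)))
for cam in("top","scene"):
  for n in["hob","shaft_tip","knob","slate","case","rack","plaque","wax_tin","flat_chisel"]:
    r=vision.search_frame(n,cam);print(cam,n,[(np.round(x["pixel"]),round(x["conf"],2),onz(cam,x["pixel"],0.02)[:2]) for x in r[:3]])
E
```

```text
pics
0.0 [ 0.2431 -0.6021  0.2304] [[ 0.9272  0.3745 -0.0008]
 [ 0.3745 -0.9272  0.0017]
 [-0.0001 -0.0018 -1.    ]] 0.08490722126471924
top hob [(array([378., 192.]), 0.77, array([ 0.6206, -0.2858]))]
top shaft_tip [(array([194., 259.]), 0.69, array([0.3998, 0.2891])), (array([160., 198.]), 0.39, array([0.5907, 0.4078]))]
top knob [(array([163., 262.]), 0.49, array([0.39  , 0.3833]))]
top slate [(array([178., 203.]), 0.55, array([0.5769, 0.3492]))]
top case [(array([262., 194.]), 0.82, array([0.6082, 0.0796]))]
top rack [(array([193., 213.]), 0.58, array([0.5467, 0.2969]))]
top plaque [(array([162., 198.]), 0.64, array([0.594 , 0.4016])), (array([384., 166.]), 0.18, array([ 0.706 , -0.3079]))]
top wax_tin [(array([374., 276.]), 0.84, array([ 0.3559, -0.2712]))]
top flat_chisel [(array([248., 263.]), 0.8, array([0.3922, 0.1189]))]
scene hob [(array([179., 206.]), 0.9, array([ 0.6428, -0.2757]))]
scene shaft_tip [(array([358., 292.]), 0.73, array([0.519 , 0.2904])), (array([448., 305.]), 0.29, array([0.3936, 0.4764]))]
scene knob [(array([392., 264.]), 0.75, array([0.3859, 0.3028])), (array([415., 284.]), 0.67, array([0.3956, 0.3816])), (array([343., 232.]), 0.54, array([0.3879, 0.1361]))]
scene slate [(array([355., 293.]), 0.68, array([0.5267, 0.2872])), (array([174., 149.]), 0.44, array([ 0.4883, -0.494 ]))]
scene case [(array([268., 257.]), 0.95, array([0.5966, 0.0454]))]
scene rack [(array([359., 334.]), 0.67, array([0.612 , 0.3672]))]
scene plaque [(array([375., 314.]), 0.58, array([0.5415, 0.3618]))]
scene wax_tin [(array([252., 160.]), 0.77, array([ 0.3499, -0.2698]))]
scene flat_chisel [(array([342., 233.]), 0.62, array([0.3914, 0.135 ]))]
```

View pics/top.png

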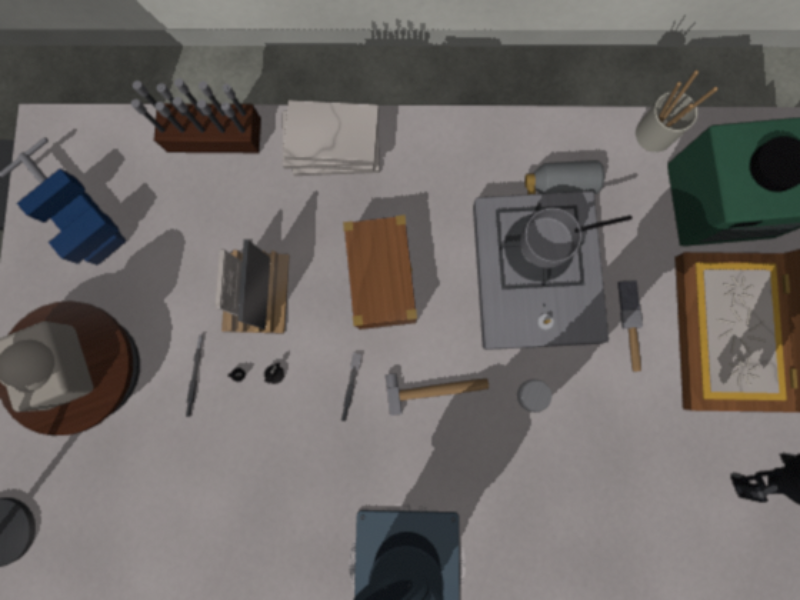

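View pics/scene.png

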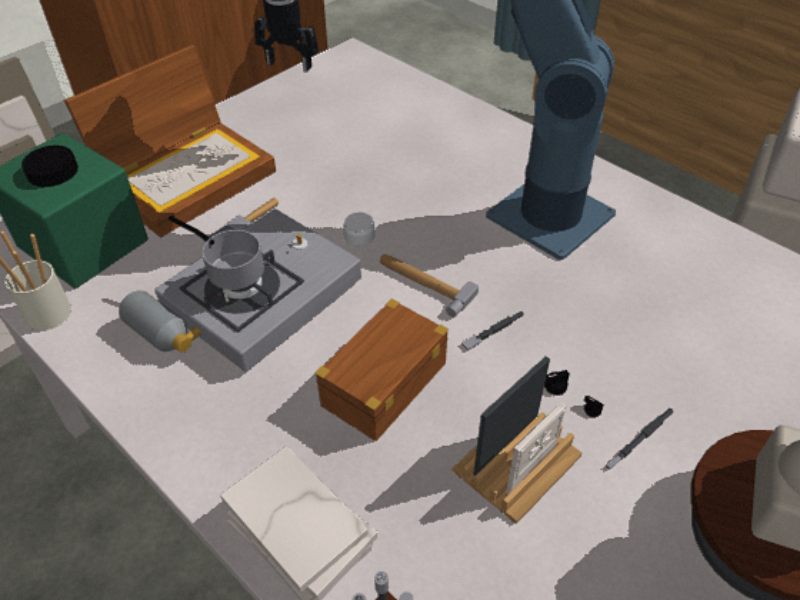

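The large knob is at about (275,373) in the top view and the small look-alike at (237,374). The slate stands in the rack groove nearer the case, at (255,285). I'll go nearer the rack with the wrist camera.

{"method": "play_rows", "body": {"commands": "0 0 -0.035 0.097 0.085; 0 0 -0.035 0.097 0.085; 0 0 -0.035 0.097 0.085; 0 0 -0.035 0.093 0.085; 0.03 -0.028 0 0 0.085; 0.03 -0.028 0 0 0.085; 0.03 -0.028 0 0 0.085; 0.03 -0.028 0 0 0.085"}}

```text
t: 1.67
tool_pos: [0.3645, -0.4894, 0.3716]
ee_rot: [[1.0, -0.001, 0.001], [-0.001, -1.0, -0.0], [0.001, 0.0, -1.0]]
contact_force: [0.5, -0.8, -0.3]
finger_gap: 0.0849
finger_force: 0.0
```

{"method": "play_rows", "body": {"commands": "0.02 -0.036 0 0 0.085; 0.02 -0.036 0 0 0.085; 0.02 -0.036 0 0 0.085; 0.02 -0.036 0 0 0.085; 0 -0.041 0 0 0.085; 0 -0.041 0 0 0.085; 0 -0.041 0 0 0.085; 0 -0.041 0 0 0.085"}}

```text
t: 2.33
tool_pos: [0.4431, -0.1808, 0.3714]
ee_rot: [[1.0, -0.0, 0.0], [-0.0, -1.0, -0.0], [0.0, 0.0, -1.0]]
contact_force: [1.3, -1.4, -0.2]
finger_gap: 0.0849
finger_force: 0.0
```

{"method": "play_rows", "body": {"commands": "0 -0.041 0 0 0.085; 0 -0.041 0 0 0.085; 0 -0.041 0 0 0.085; 0 -0.041 0 0 0.085; 0 -0.041 0 0 0.085; 0 -0.041 0 0 0.085; 0 -0.041 0 0 0.085; 0 -0.041 0 0 0.085"}}

```text
t: 3.0
tool_pos: [0.4431, 0.1471, 0.3717]
ee_rot: [[1.0, -0.0, 0.001], [-0.0, -1.0, -0.0], [0.001, 0.0, -1.0]]
contact_force: [1.7, -0.4, 1.1]
finger_gap: 0.0847
finger_force: 0.0
```

```bash
python3 - <<'E'
from h import *
np.set_printoptions(precision=4,suppress=True)
s=sense();print(s["qpos"])
a=vision.grab_frame("wrist");cv2.imwrite("pics/w1.png",cv2.resize(a,(800,600)))
print([onz("wrist",p,0)[:2] for p in[(0,0),(560,0),(560,420),(0,420)]],ray("wrist",(280,210)))
E
```

```text
[   1.5741    6.5134  -27.6393  102.73      3.2121   71.4686 -116.9599]
[array([0.6294, 0.5084]), array([ 0.6352, -0.1854]), array([-0.0154, -0.3327]), array([-0.0304,  0.6459])] (array([0.5165, 0.156 , 0.5155]), array([-0.2896,  0.003 , -0.9571]))
```

View pics/w1.png

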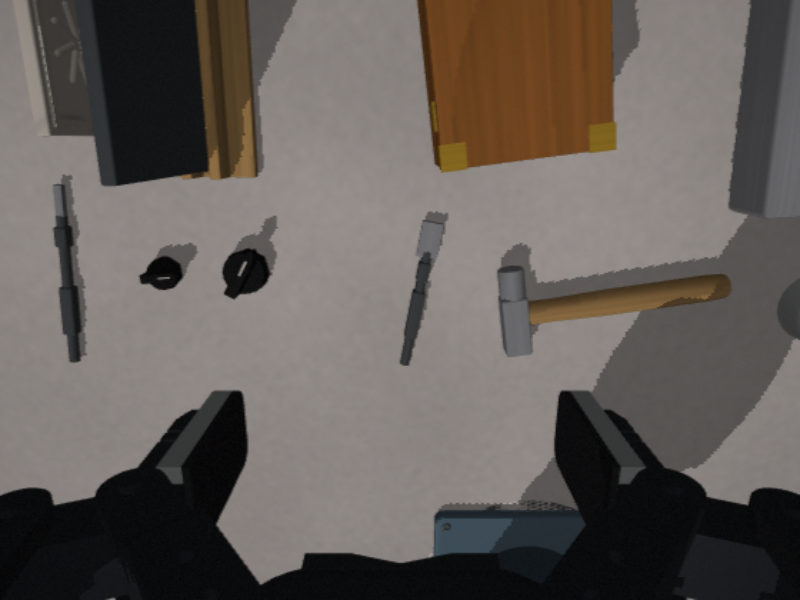

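The wrist view shows the large knob at (246,271) with its bar tilted, and the small one at (163,273). The slate's top edge runs from (80,0) to (109,185), and the case's near corners are at (438,170) and (612,150).

{"method": "play_rows", "body": {"commands": "0.033 -0.035 0 0 0.085; 0.033 -0.035 0 0 0.085; 0.033 -0.035 0 0 0.085; 0.0 -0.0 0 0 0.085"}}

```text
t: 3.38
tool_pos: [0.5318, 0.2415, 0.369]
ee_rot: [[1.0, 0.004, -0.002], [0.004, -1.0, 0.004], [-0.002, -0.004, -1.0]]
contact_force: [-1.0, -0.2, -0.1]
finger_gap: 0.0847
finger_force: 0.0
```

```bash
python3 - <<'E'
from h import *
np.set_printoptions(precision=4,suppress=True)
s=sense();print(s["tool_pos"])
a=vision.grab_frame("wrist");cv2.imwrite("pics/w2.png",cv2.resize(a,(800,600)))
for p in [(85,0),(109,184)]: print(p)
for n in ("slate","plaque"): print(n,[(x["pixel"],x["conf"]) for x in vision.search_frame(n,"wrist")])
E
```

```text
[0.5318 0.2415 0.369 ]
(85, 0)
(109, 184)
slate [([201.8, 125.5], 0.69), ([241.6, 247.4], 0.66)]
plaque [([147.1, 119.7], 0.78)]
```

View pics/w2.png

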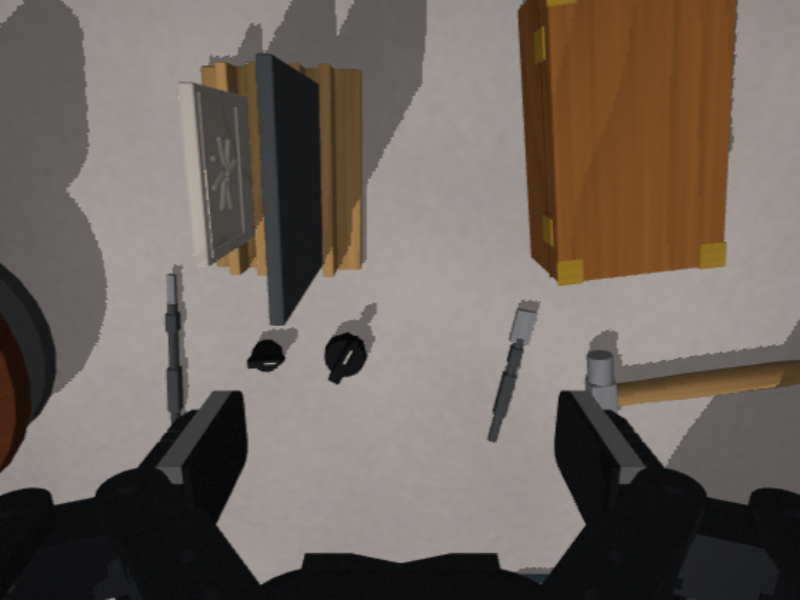

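```bash
python3 - <<'E'
from h import *
np.set_printoptions(precision=4,suppress=True)
P=lambda x,y,z:onz("wrist",(x*.7,y*.7),z)
a=P(264,55,.192);b=P(278,322,.192);d=a-b
print("slate",a,b,(a+b)/2,np.hypot(*d[:2]),np.degrees(np.arctan2(d[1],d[0])))
c=[P(558,284,.1),P(726,267,.1),P(546,0,.1),P(738,0,.1)];print(*c)
for u,v in((c[2],c[0]),(c[3],c[1])):print(np.degrees(np.arctan2(*(u-v)[[1,0]])))
print("knob",P(346,355,.018),P(334,381,.026),P(354,337,.036))
# from top view: case & hob corners
T=lambda x,y,z:onz("top",(x*.7,y*.7),z)[:2]
print("case top",[T(*p,.1) for p in((345,224),(405,217),(416,322),(357,327))])
print("hob",[T(*p,.07) for p in((475,198),(600,194),(607,342),(484,347))],T(546,321,.094))
print("tin",T(535,382,.045),"pot",T(552,222,.167))
E
```

```text
slate [0.6484 0.3112 0.192 ] [0.4911 0.314  0.192 ] [0.5698 0.3126 0.192 ] 0.15732979082834497 -1.0109518521071723
[0.4913 0.1078 0.1   ] [ 0.5053 -0.0255  0.1   ] [0.6962 0.1339 0.1   ] [0.6962 0.0001 0.1   ]
7.240957238665869
7.663577349586672
knob [0.3947 0.2901 0.018 ] [0.3698 0.3022 0.026 ] [0.421  0.2799 0.036 ]
case top [array([0.7074, 0.1384]), array([0.7239, 0.012 ]), array([ 0.5016, -0.0142]), array([0.4897, 0.1068])]
hob [array([ 0.7769, -0.1383]), array([ 0.7883, -0.408 ]), array([ 0.4683, -0.4123]), array([ 0.4542, -0.1568])] [ 0.5079 -0.2812]
tin [ 0.3835 -0.2668] pot [ 0.6963 -0.28  ]
```

{"method": "play_rows", "body": {"commands": "0.019 -0.0355 0 0.01 0.085; 0.019 -0.0355 0 0.01 0.085; 0 0 0.035 0 0.085; 0 0 0.035 0 0.085; 0 0 0.035 0 0.085; 0 0 0.035 0 0.085; 0 0 0.035 0 0.085; 0 0 0.03 0 0.085"}}

```text
t: 4.2
tool_pos: [0.5672, 0.3046, 0.1651]
ee_rot: [[1.0, -0.022, 0.0], [-0.022, -1.0, -0.002], [0.0, 0.002, -1.0]]
contact_force: [0.2, 0.3, -0.2]
finger_gap: 0.0849
finger_force: 0.0
```

{"method": "play_rows", "body": {"commands": "0 0 0.004 0 0.04; 0 0 0 0 0.04; 0 0 0 0 0.02; 0 0 0 0 0.0; 0 0 0 0 0; 0 0 0 0 0; 0 0 0 0 0; 0 0 0 0 0", "grip_force": 70}}

```text
t: 4.87
tool_pos: [0.5686, 0.3113, 0.1645]
ee_rot: [[1.0, -0.019, 0.004], [-0.019, -1.0, 0.008], [0.004, -0.008, -1.0]]
contact_force: [0.9, 6.0, 0.9]
finger_gap: 0.0086
finger_force: 68.0
```

{"method": "play_rows", "body": {"commands": "0 0 -0.012 0 0; 0 0 -0.018 0 0; 0 0 -0.025 0 0; 0 0 -0.03 0 0; 0 0 -0.03 0 0; 0 0 -0.025 0 0; 0 0.02 -0.01 0 0; 0.005 0.03 0 -0.03 0"}}

```text
t: 5.53
tool_pos: [0.5702, 0.2617, 0.3154]
ee_rot: [[1.0, 0.017, 0.003], [0.017, -1.0, 0.005], [0.003, -0.005, -1.0]]
contact_force: [0.9, 0.0, -5.8]
finger_gap: 0.0086
finger_force: 69.4
```

{"method": "play_rows", "body": {"commands": "0.007 0.039 0 -0.03 0; 0.007 0.039 0 -0.03 0; 0.007 0.039 0 -0.03 0; 0.007 0.039 0 -0.027 0; 0.004 0.039 0 0 0; 0.005 0.039 0 0 0; 0.003 0.03 0 0 0; 0 0.02 0 0 0"}}

```text
t: 6.2
tool_pos: [0.636, -0.0286, 0.311]
ee_rot: [[0.993, 0.121, -0.002], [0.121, -0.993, -0.003], [-0.003, 0.003, -1.0]]
contact_force: [0.8, -0.4, -6.7]
finger_gap: 0.0089
finger_force: 69.4
```

```bash
python3 - <<'E'
from h import *
np.set_printoptions(precision=4,suppress=True)
s=sense();print(s["tool_pos"],s["ee_rot"],s["finger_gap"],s["contact_force"])
a=vision.grab_frame("wrist");b=vision.grab_frame("scene")
c=np.hstack([cv2.resize(a,(400,300)),cv2.resize(b[40:355,60:480],(400,300))])
cv2.imwrite("pics/w3.png",cv2.resize(a,(800,600)))
E
```

```text
[ 0.636  -0.0286  0.311 ] [[ 0.9926  0.1214 -0.0022]
 [ 0.1214 -0.9926 -0.0031]
 [-0.0026  0.0028 -1.    ]] 0.008875141080841462 [ 0.836  -0.4131 -6.6656]
```

View pics/w3.png

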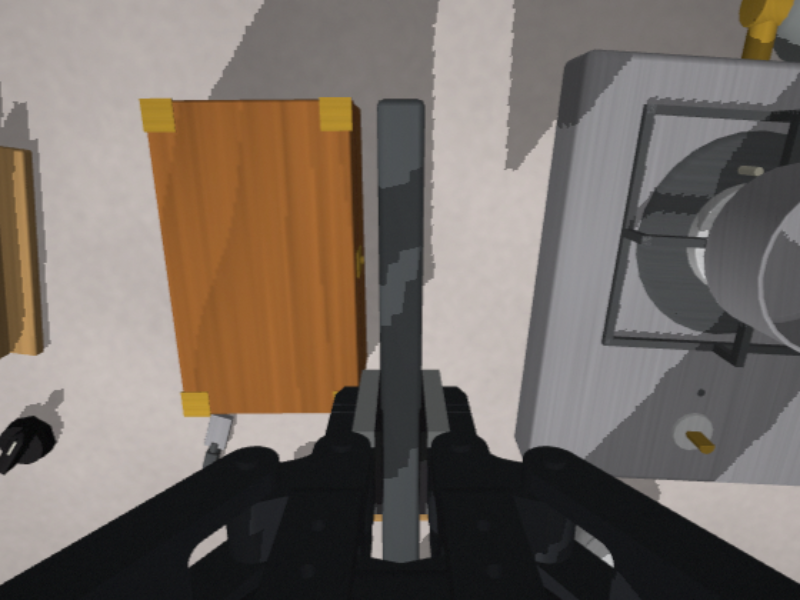

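```bash
python3 - <<'E'
from h import *
np.set_printoptions(precision=4,suppress=True)
P=lambda x,y,z:onz("wrist",(x*.7,y*.7),z)[:2]
A,B,C,D=P(140,99,.1),P(352,97,.1),P(358,412,.1),P(184,416,.1)
print(A,B,C,D,np.hypot(*(A-B)),np.hypot(*(A-D)),np.degrees(np.arctan2(*(A-D)[::-1])))
an=np.arctan2(*(A-D)[::-1]);u=np.array([np.cos(an),np.sin(an)]);n=np.array([u[1],-u[0]])
print("face mid",(A+D)/2+.13*n,"B-based",B-.11*u)
print("far corners mid", (A+B)/2-.11*u, (A+B)/2-.11*u+.065*n)
s=sense();r=s["ee_rot"];
for m in((A+D)/2+.13*n,(A+B)/2-.11*u+.065*n):
  f=m+.043*n; print("foot tgt",f,"tool-frame shift",r[:2,:2].T@(f-s["tool_pos"][:2]))
print("shaft",P(706,449,.094),"hob L edge",P(596,50,.07),P(522,475,.07), P(800,484,.07))
E
```

```text
[0.7139 0.1416] [0.7307 0.0103] [ 0.5121 -0.0142] [0.4937 0.1144] 0.13229291959616735 0.22184216062555778 7.026362493598501
face mid [ 0.6197 -0.001 ] B-based [ 0.6215 -0.0031]
far corners mid [0.6131 0.0625] [ 0.6211 -0.002 ]
foot tgt [ 0.625  -0.0437] tool-frame shift [-0.0123  0.0124]
foot tgt [ 0.6263 -0.0447] tool-frame shift [-0.011   0.0136]
shaft [ 0.5079 -0.2862] hob L edge [ 0.7806 -0.1448] [ 0.4521 -0.1566] [ 0.4705 -0.3932]
```

{"method": "play_rows", "body": {"commands": "-0.006 0.0065 0 -0.003 0; -0.006 0.0065 0 0 0; 0 0 0.025 0 0; 0 0 0.03 0 0; 0 0 0.03 0 0; 0 0 0.03 0 0; 0 0 0.02 0 0; 0 0 0.01 0 0"}}

```text
t: 6.97
tool_pos: [0.623, -0.0367, 0.164]
ee_rot: [[0.991, 0.131, -0.006], [0.131, -0.991, 0.0], [-0.006, -0.001, -1.0]]
contact_force: [-0.4, 0.7, -5.9]
finger_gap: 0.0088
finger_force: 69.3
```

{"method": "play_rows", "body": {"commands": "0 0 0.005 0 0; 0 0 0.003 0 0; 0 0 0 0 0"}}

```text
t: 7.22
tool_pos: [0.6265, -0.0369, 0.1601]
ee_rot: [[0.992, 0.13, 0.001], [0.13, -0.992, 0.0], [0.001, 0.0, -1.0]]
contact_force: [-0.0, 0.8, -6.4]
finger_gap: 0.009
finger_force: 69.3
```

{"method": "play_rows", "body": {"commands": "0 0.006 0.003 0 0; 0 0 0.003 0 0; 0 0 0.002 0 0; 0 0 0 0 0"}}

```text
t: 7.55
tool_pos: [0.6274, -0.0441, 0.1527]
ee_rot: [[0.992, 0.128, 0.001], [0.128, -0.992, -0.001], [0.001, 0.001, -1.0]]
contact_force: [-3.4, -2.3, 4.1]
finger_gap: 0.0091
finger_force: 70.8
```

{"method": "play_rows", "body": {"commands": "0 0 0 0 0.036; 0 0 0 0 0.036; 0 0 0 0 0.036; 0 0 0.008 0 0.036; 0 0 0.009 0 0.036; 0 0 0 0 0.036"}}

```text
t: 8.05
tool_pos: [0.6253, -0.0431, 0.1318]
ee_rot: [[0.992, 0.13, -0.003], [0.13, -0.992, 0.0], [-0.003, -0.001, -1.0]]
contact_force: [-0.1, -0.4, 0.3]
finger_gap: 0.0361
finger_force: 0.0
```

{"method": "play_rows", "body": {"commands": "0 -0.006 0 0 0.036; 0 -0.006 0 0 0.036; 0 -0.006 0 0 0.036; 0 -0.006 0 0 0.036; 0 -0.006 0 0 0.036; 0 -0.006 0 0 0.036; 0 0 0 0 0.036"}}

```text
t: 8.63
tool_pos: [0.6218, -0.0047, 0.1344]
ee_rot: [[0.991, 0.132, 0.0], [0.132, -0.991, 0.001], [0.0, -0.001, -1.0]]
contact_force: [-1.0, 1.5, 0.7]
finger_gap: 0.0361
finger_force: 0.5
```

```bash
python3 - <<'E'
from h import *
s=sense();print(s["tool_pos"],s["finger_gap"],s["contact_force"],s["finger_force"])
a=vision.grab_frame("wrist");b=vision.grab_frame("scene")
c=np.hstack([cv2.resize(a,(400,300)),cv2.resize(b[80:320,80:400],(400,300))])
cv2.imwrite("pics/w4.png",c)
E
```

```text
[ 0.62184199 -0.00472753  0.13444719] 0.03609268547580114 [-0.95824133  1.4786844   0.72754223] 0.4953035863582045
```

View pics/w4.png

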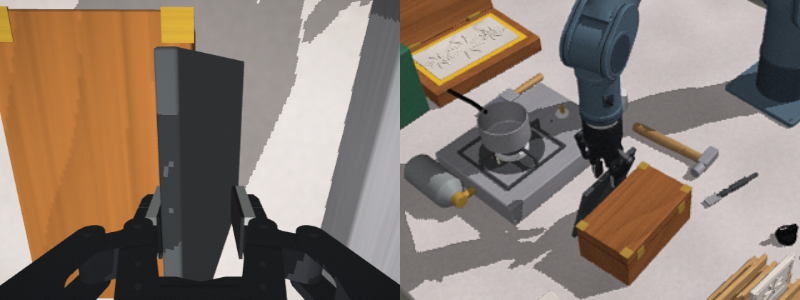

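The slate is tilting and resting on the leading finger, and its foot is in place. I'll carry on.

{"method": "play_rows", "body": {"commands": "0 -0.005 0 0 0.036; 0 -0.005 0 0 0.036; 0 -0.005 0 0 0.036; 0 -0.005 0 0 0.036; 0 -0.005 0 0 0.036; 0 -0.005 0 0 0.036; 0 0 0 0 0.036; 0 0 0 0 0.036"}}

```text
t: 9.4
tool_pos: [0.6182, 0.0227, 0.1343]
ee_rot: [[0.992, 0.13, 0.0], [0.13, -0.992, 0.0], [0.0, -0.0, -1.0]]
contact_force: [0.5, -0.2, 0.3]
finger_gap: 0.0362
finger_force: 0.0
```

```bash
python3 - <<'E'
from h import *
s=sense();print(s["tool_pos"],s["finger_gap"],s["contact_force"],s["finger_force"])
a=vision.grab_frame("wrist");b=vision.grab_frame("scene")
c=np.hstack([cv2.resize(a,(400,300)),cv2.resize(b[80:320,80:400],(400,300))])
cv2.imwrite("pics/w5.png",c)
E
```

```text
[0.61819651 0.02274605 0.1343118 ] 0.036230317097213804 [ 0.51177884 -0.21794717  0.33280119] 0.0
```

View pics/w5.png

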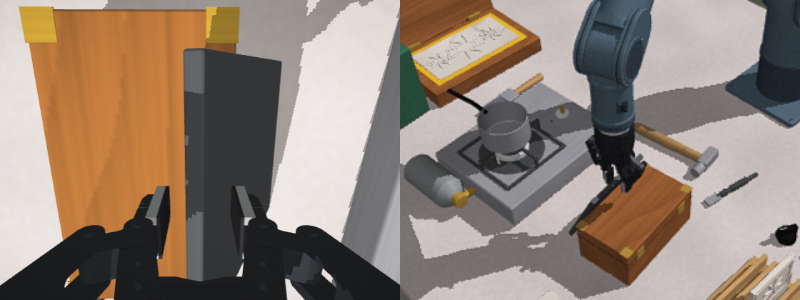

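The slate leans on the case and is clear of the leading finger. I'll release it, rise, and go to the knob, turning the tool to its yaw of about 157°.

{"method": "play_rows", "body": {"commands": "0 -0.004 0 0 0.07; 0 -0.004 0 0 0.085; 0 0 0 0 0.085; 0 0 -0.02 0 0.085; 0 0 -0.035 0 0.085; 0 0 -0.035 0 0.085; 0 0 -0.035 0 0.085; 0 0 -0.03 0 0.085"}}

```text
t: 10.17
tool_pos: [0.6174, 0.0306, 0.2919]
ee_rot: [[0.992, 0.13, 0.002], [0.13, -0.992, 0.0], [0.002, -0.0, -1.0]]
contact_force: [0.7, -0.7, 0.6]
finger_gap: 0.0851
finger_force: 0.0
```

{"method": "play_rows", "body": {"commands": "-0.0245 -0.0365 0 0 0.085; -0.0245 -0.0365 0 0 0.085; -0.0245 -0.0365 0 0 0.085; -0.0245 -0.0365 0 0 0.085; -0.0245 -0.0355 0 0 0.085; -0.0245 -0.0345 0 0 0.085; -0.0245 -0.0345 0 0 0.085; -0.0245 -0.0345 0 0 0.085"}}

```text
t: 10.83
tool_pos: [0.3926, 0.2793, 0.2895]
ee_rot: [[0.992, 0.13, 0.001], [0.13, -0.992, 0.0], [0.001, 0.0, -1.0]]
contact_force: [0.8, 0.4, -0.2]
finger_gap: 0.0851
finger_force: 0.0
```

{"method": "play_rows", "body": {"commands": "0 0 0 -0.123 0.085; 0 0 0 -0.123 0.085; 0 0 0 -0.123 0.085; 0 0 0 -0.123 0.085; 0 0 0 -0.123 0.085; 0 0 0 -0.123 0.085; 0 0 0 -0.123 0.085; 0 0 0 -0.123 0.085"}}

```text
t: 11.5
tool_pos: [0.3941, 0.2782, 0.2894]
ee_rot: [[0.435, 0.9, 0.0], [0.9, -0.435, -0.0], [0.0, 0.0, -1.0]]
contact_force: [0.3, -0.8, -0.7]
finger_gap: 0.0847
finger_force: 0.0
```

{"method": "play_rows", "body": {"commands": "0 0 0 -0.123 0.085; 0 0 0 -0.123 0.085; 0 0 0 -0.123 0.085; 0 0 0 -0.123 0.085; 0 0 0 -0.123 0.085; 0 0 0 -0.123 0.085; 0 0 0 -0.123 0.085; 0 0 0 -0.123 0.085"}}

```text
t: 12.17
tool_pos: [0.3942, 0.2782, 0.2894]
ee_rot: [[-0.508, 0.861, 0.0], [0.861, 0.508, -0.0], [-0.0, 0.0, -1.0]]
contact_force: [-0.5, -0.1, -0.6]
finger_gap: 0.085
finger_force: 0.0
```

{"method": "play_rows", "body": {"commands": "0 0 0.02 -0.123 0.085; 0 0 0.02 -0.123 0.085; 0 0 0.02 -0.123 0.085; 0 0 0.02 -0.123 0.085; 0 0 0.02 -0.123 0.085; 0 0 0 0 0.085"}}

```text
t: 12.67
tool_pos: [0.3926, 0.2764, 0.1862]
ee_rot: [[-0.911, 0.412, -0.005], [0.412, 0.911, -0.003], [0.003, -0.005, -1.0]]
contact_force: [-0.0, -0.7, -0.1]
finger_gap: 0.0849
finger_force: 0.0
```

```bash
python3 - <<'E'
from h import *
np.set_printoptions(precision=4,suppress=True)
s=sense();print(s["tool_pos"],s["ee_rot"],s["qpos"])
a=vision.grab_frame("wrist");b=vision.grab_frame("scene")
for p in((.3947,.2901,.018),): print(proj("wrist",p))
a2=cv2.resize(a,(800,600)); a2[:210,:280]=cv2.resize(b[110:268,150:360],(280,210))
cv2.imwrite("pics/w6raw.png",a);cv2.imwrite("pics/w6.png",a2)
E
```

```text
[0.3926 0.2764 0.1862] [[-0.9113  0.4117 -0.0051]
 [ 0.4117  0.9113 -0.0028]
 [ 0.0035 -0.0047 -1.    ]] [  5.494   29.3682 -58.1832 112.9824  30.4627  54.9276  -2.1853]
[293.0801 179.8861]
```

View pics/w6.png

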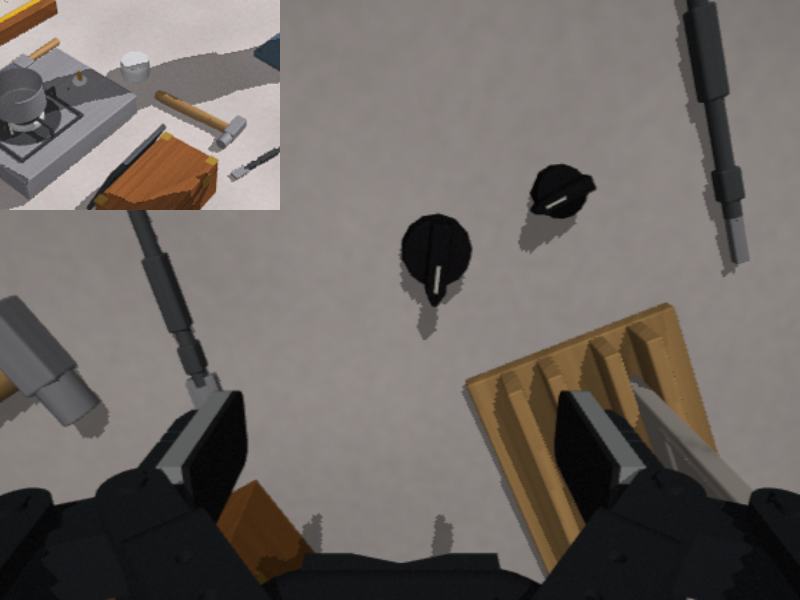

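```bash
python3 - <<'E'
from h import *
np.set_printoptions(precision=4,suppress=True)
P=lambda x,y,z:onz("wrist",(x*.7,y*.7),z)
print("skirt c",P(436,250,.016),"skirt bottom edge",P(436,285,.009),"L,R",P(402,249,.016),P(471,249,.016))
print("tip",P(435,304,.026),"line",P(438,266,.036),P(436,294,.036), "back",P(433,222,.036))
a=cv2.imread("pics/w6raw.png");cv2.imwrite("pics/k.png",cv2.resize(a[135:235,255:380],(750,600),interpolation=cv2.INTER_CUBIC))
E
```

```text
skirt c [0.3956 0.3013 0.016 ] skirt bottom edge [0.4177 0.2921 0.009 ] L,R [0.3864 0.2828 0.016 ] [0.4039 0.3208 0.016 ]
tip [0.4236 0.2876 0.026 ] line [0.4004 0.2991 0.036 ] [0.4152 0.2913 0.036 ] back [0.376  0.3066 0.036 ]
```

View pics/k.png

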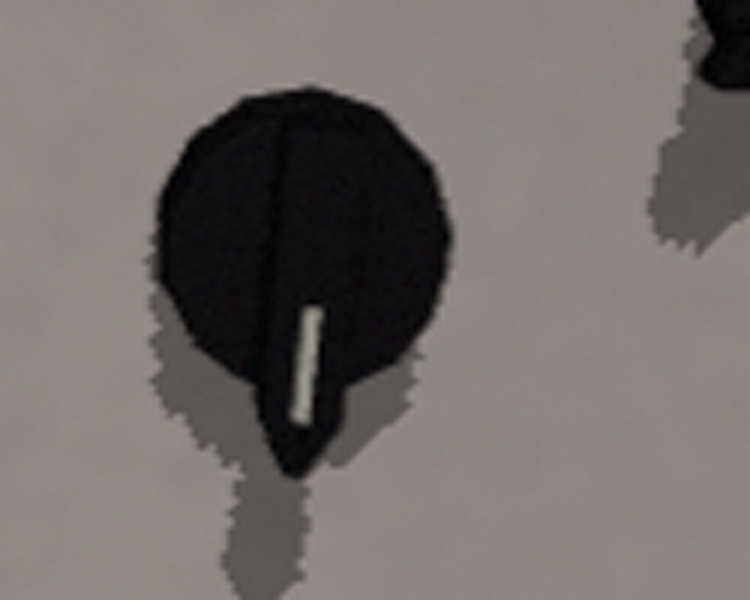

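The nose and white line point down in the picture, so the knob's yaw is about -26° and its centre is near (436,250). The arm was still settling in that frame, so I'll re-measure now it's at rest.

```bash
cat >> h.py <<'E'
def knob():
    s=sense();a=vision.grab_frame("wrist");g=a.max(2)
    n,l,st,ce=cv2.connectedComponentsWithStats((g<45).astype(np.uint8))
    p=proj("wrist",(.3956,.2975,.02));i=min((i for i in range(1,n) if 400<st[i,4]<6000),key=lambda i:np.hypot(*(ce[i]-p)))
    ys,xs=np.where(l==i);pts=np.c_[xs,ys].astype(float);print(st[i],ce[i])
    # fit silhouette on z=.016 plane: brightest white line inside bbox
    x,y,w,h=st[i,:4];sub=g[y:y+h,x:x+w];hull=cv2.fillConvexPoly(np.zeros_like(sub),cv2.convexHull((pts-[x,y]).astype(np.int32)),1)
    yy,xx=np.where((sub>110)&(cv2.erode(hull,np.ones((5,5)))>0));L=np.c_[xx+x,yy+y]
    W=np.array([onz("wrist",q,.036)[:2] for q in L]);vx,vy,_,_=cv2.fitLine(W.astype(np.float32),2,0,.01,.01).ravel()
    print("line n",len(W),"mean",W.mean(0),"yaw mod180",np.degrees(np.arctan2(vy,vx)))
    r=pts[:,1];xl,xr=xs.min(),xs.max();yc=(ys[xs==xl].mean()+ys[xs==xr].mean())/2
    c=onz("wrist",((xl+xr)/2,yc),.016);print("skirt",c,np.linalg.norm(onz("wrist",(xl-.5,yc),.016)-onz("wrist",(xr+.5,yc),.016)))
    t=pts[ys==ys.max()].mean(0);tip=onz("wrist",t,.026);d=tip-c;print("tip",tip,np.hypot(*d[:2]),np.degrees(np.arctan2(d[1],d[0])))
    print(s["tool_pos"],np.degrees(np.arctan2(s["ee_rot"][1][0],s["ee_rot"][0][0])));e=c[:2]-s["tool_pos"][:2];print("tool shift",np.array(s["ee_rot"])[:2,:2].T@e)
E
python3 -c "
from h import *
np.set_printoptions(precision=4,suppress=True)
knob()"
```

```text
[ 278  148   48   64 1974] [301.229  174.5993]
line n 37 mean [0.4053 0.2938] yaw mod180 -28.508688
skirt [0.3933 0.2998 0.016 ] 0.04162964314021237
tip [0.4216 0.2853 0.026 ] 0.031883872147866595 -27.169061631741474
[0.3939 0.2782 0.1894] 155.23746695246103
tool shift [0.0097 0.0193]
```

{"method": "play_rows", "body": {"commands": "0.005 0.01 0.02 0.025 0.06; 0.005 0.009 0.03 0.022 0.06; 0 0 0.03 0 0.06; 0 0 0.01 0 0.06; 0 0 0 0 0.06; 0 0 0 0 0.06"}}

```text
t: 13.32
tool_pos: [0.3939, 0.3, 0.1006]
ee_rot: [[-0.888, 0.459, 0.001], [0.459, 0.888, 0.001], [-0.001, 0.001, -1.0]]
contact_force: [-0.3, 1.2, 0.2]
finger_gap: 0.0598
finger_force: 0.0
```

```bash
python3 -c "
from h import *
np.set_printoptions(precision=4,suppress=True)
knob()"
```

```text
[ 246  179   65   89 3666] [278.147  215.5638]
line n 67 mean [0.4047 0.2936] yaw mod180 -29.351128
skirt [0.3911 0.3007 0.016 ] 0.041792919893952805
tip [0.4221 0.2836 0.026 ] 0.03539778779442353 -28.95118285874563
[0.3939 0.3    0.1006] 152.6735648124298
tool shift [ 0.0028 -0.0007]
```

{"method": "play_rows", "body": {"commands": "0 0 0.025 0.03 0.05; 0 0 0.025 0 0.05; 0 0 0.02 0 0.05; 0 0 0.007 0 0.04; 0 0 0 0 0.04; 0 0 0 0 0.04"}}

```text
t: 13.87
tool_pos: [0.3942, 0.3003, 0.0237]
ee_rot: [[-0.875, 0.485, 0.001], [0.485, 0.875, 0.001], [-0.001, 0.002, -1.0]]
contact_force: [-0.1, -0.2, 0.1]
finger_gap: 0.0402
finger_force: 0.0
```

{"method": "play_rows", "body": {"commands": "0 0 0 0 0.02; 0 0 0 0 0.01; 0 0 0 0 0; 0 0 0 0 0; 0 0 0 0 0", "grip_force": 50}}

```text
t: 14.28
tool_pos: [0.3942, 0.3002, 0.0237]
ee_rot: [[-0.875, 0.485, 0.002], [0.485, 0.875, 0.001], [-0.001, 0.002, -1.0]]
contact_force: [-0.1, -1.7, 7.9]
finger_gap: 0.0105
finger_force: 50.1
```

{"method": "play_rows", "body": {"commands": "0 0 -0.01 0 0; 0 0 -0.02 0 0; 0 0 -0.03 0 0; 0 0 -0.035 -0.112 0; 0 0 -0.035 -0.112 0; 0 0 -0.035 -0.112 0; 0 0 -0.02 -0.112 0; 0 0 0 -0.112 0"}}

```text
t: 14.95
tool_pos: [0.3949, 0.3016, 0.2125]
ee_rot: [[-0.998, -0.06, 0.006], [-0.06, 0.998, 0.004], [-0.007, 0.004, -1.0]]
contact_force: [1.5, -0.1, -0.4]
finger_gap: 0.0102
finger_force: 49.1
```

{"method": "play_rows", "body": {"commands": "-0.0055 -0.025 0 0 0; -0.0055 -0.039 0 0 0; -0.0055 -0.039 0 0 0; -0.0055 -0.039 0 0 0; -0.0055 -0.039 0 0 0; -0.0055 -0.039 0 0 0; -0.0055 -0.039 0 0 0; -0.0055 -0.039 0 0 0"}}

```text
t: 15.62
tool_pos: [0.4532, 0.0023, 0.2082]
ee_rot: [[-0.999, -0.055, 0.001], [-0.055, 0.999, -0.001], [-0.001, -0.001, -1.0]]
contact_force: [1.1, 0.1, -0.4]
finger_gap: 0.0105
finger_force: 49.2
```

{"method": "play_rows", "body": {"commands": "-0.0055 -0.039 0 0 0; -0.0055 -0.039 0 0 0; -0.0055 -0.039 0 0 0; -0.0055 -0.039 0 0 0; -0.0055 -0.039 0 0 0; -0.0055 -0.039 0 0 0; -0.003 -0.039 0 0 0; 0 -0.02 0 0 0"}}

```text
t: 16.28
tool_pos: [0.5048, -0.292, 0.2078]
ee_rot: [[-0.999, -0.049, 0.0], [-0.049, 0.999, -0.002], [-0.0, -0.002, -1.0]]
contact_force: [0.2, 0.1, -0.8]
finger_gap: 0.011
finger_force: 49.2
```

{"method": "play_rows", "body": {"commands": "0 0 0 0 0; 0 0 0 0 0; 0 0 0 0 0"}}

```text
t: 16.53
tool_pos: [0.5052, -0.2848, 0.2079]
ee_rot: [[-0.998, -0.056, 0.0], [-0.056, 0.998, 0.001], [-0.0, 0.001, -1.0]]
contact_force: [-0.2, 1.1, -0.0]
finger_gap: 0.0107
finger_force: 49.2
```

```bash
python3 - <<'E'
from h import *
np.set_printoptions(precision=4,suppress=True)
s=sense();print(s["tool_pos"],s["ee_rot"],s["qpos"],s["contact_force"])
a=vision.grab_frame("wrist");b=vision.grab_frame("top")
print([(x["pixel"],x["conf"]) for x in vision.search_frame("shaft_tip","wrist")])
a2=cv2.resize(a,(800,600)); a2[:210,:280]=cv2.resize(b[130:283,200:404],(280,210))
cv2.imwrite("pics/w7.png",a2)
E
```

```text
[ 0.5052 -0.2848  0.2079] [[-0.9984 -0.0557  0.0003]
 [-0.0557  0.9984  0.0007]
 [-0.0003  0.0007 -1.    ]] [ 67.1587  39.7977 -61.6747  97.8878  38.0283  66.0102  87.7705] [-0.2447  1.1369 -0.0056]
[([280.1, 207.3], 0.76), ([524.8, 316.3], 0.65), ([281.1, 253.5], 0.53)]
```

View pics/w7.png

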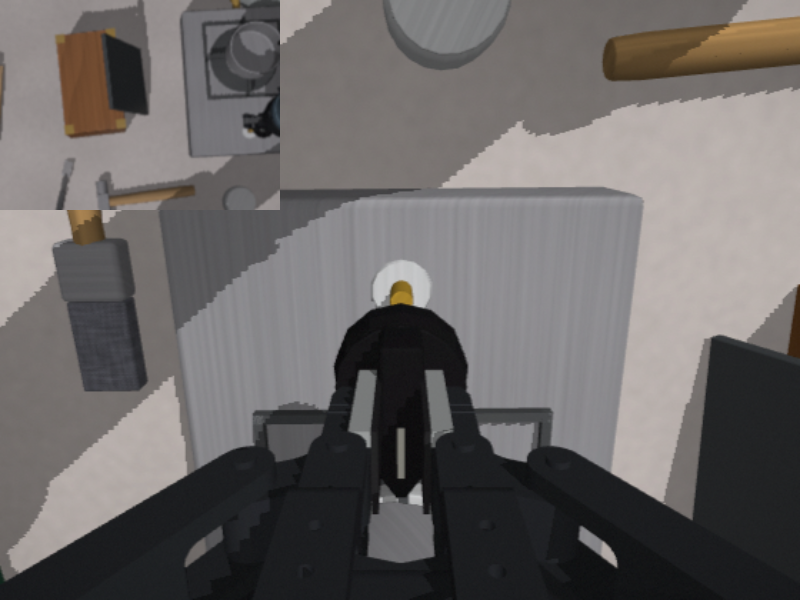

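The slate leans near the middle of the case. The knob's nose points to the burner, with its line at (401,430–478). The shaft at (402,295) is partly hidden by the skirt, so I'll back off along +x to see it fully.

{"method": "play_rows", "body": {"commands": "-0.015 0 0.01 0 0; -0.015 0 0.01 0 0; 0 0 0.01 0 0; 0 0 0 0 0; 0 0 0 0 0; 0 0 0 0 0"}}

```text
t: 17.18
tool_pos: [0.5348, -0.2845, 0.1777]
ee_rot: [[-0.999, -0.055, -0.0], [-0.055, 0.999, -0.0], [0.0, -0.0, -1.0]]
contact_force: [0.5, -0.8, 0.2]
finger_gap: 0.0102
finger_force: 49.2
```

```bash
cat >> h.py <<'E'
def shaft():
    s=sense();a=vision.grab_frame("wrist");hsv=cv2.cvtColor(a,cv2.COLOR_BGR2HSV)
    m=((hsv[...,1]>110)&(hsv[...,0]>12)&(hsv[...,0]<35)&(hsv[...,2]>60)).astype(np.uint8)
    n,l,st,ce=cv2.connectedComponentsWithStats(m);p=proj("wrist",(.508,-.286,.085))
    i=min((i for i in range(1,n) if st[i,4]>40),key=lambda i:np.hypot(*(ce[i]-p)))
    print("brass",st[i],ce[i],"expect",p)
    for r in range(st[i,1],st[i,1]+st[i,3]):
        x=np.where(l[r]==i)[0];print(r,x.min(),x.max(),[int(v) for v in hsv[r,int(x.mean())]])
    return s,a
E
python3 - <<'E'
from h import *
np.set_printoptions(precision=4,suppress=True)
s,a=shaft();cv2.imwrite("pics/w8.png",a);print(s["tool_pos"],s["ee_rot"][0])
T=np.array(s["tool_pos"]);R=np.array(s["ee_rot"])
# knob silhouette rows at image columns around centre
g=a.max(2).astype(int);c0=281
print("col281",[(r,int(g[r,c0])) for r in range(200,222)])
print("tip",[(r,int(g[r,c0])) for r in range(334,356,1)])
for r in(245,252,258):x=np.where(g[r]<45)[0];print(r,x.min(),x.max(),len(x))
# hob near edge
e=cv2.Canny(a,30,80)
L=cv2.HoughLinesP(e,1,np.pi/720,50,minLineLength=90,maxLineGap=8)
for x1,y1,x2,y2 in L[:,0]:
    P,Q=onz("wrist",(x1,y1),.07),onz("wrist",(x2,y2),.07);d=Q-P
    print((x1,y1,x2,y2),np.degrees(np.arctan2(d[1],d[0])),P[:2],Q[:2])
E
```

```text
brass [274 166  18  17 267] [282.573 174.839] expect [281.2359 171.2994]
166 280 286 [21, 178, 136]
167 278 287 [21, 185, 131]
168 277 288 [22, 189, 131]
169 276 289 [22, 185, 131]
170 276 290 [21, 188, 134]
171 275 290 [22, 189, 139]
172 275 290 [21, 188, 172]
173 275 290 [21, 185, 168]
174 275 291 [21, 189, 166]
175 274 291 [21, 187, 165]
176 274 291 [21, 188, 167]
177 274 291 [21, 188, 167]
178 274 291 [22, 188, 168]
179 274 291 [21, 187, 169]
180 274 291 [21, 187, 169]
181 274 291 [21, 188, 171]
182 274 291 [21, 188, 171]
[ 0.5348 -0.2845  0.1777] [-0.9985 -0.0545 -0.0003]
col281 [(200, 148), (201, 149), (202, 149), (203, 148), (204, 150), (205, 148), (206, 149), (207, 150), (208, 149), (209, 148), (210, 148), (211, 147), (212, 56), (213, 21), (214, 18), (215, 21), (216, 19), (217, 20), (218, 23), (219, 22), (220, 23), (221, 23)]
tip [(334, 130), (335, 23), (336, 18), (337, 13), (338, 16), (339, 12), (340, 14), (341, 16), (342, 12), (343, 14), (344, 15), (345, 15), (346, 13), (347, 13), (348, 89), (349, 111), (350, 115), (351, 115), (352, 116), (353, 116), (354, 116), (355, 115)]
[... 1166 characters left out ...]
5] [ 0.4097 -0.3556]
(np.int32(21), np.int32(12), np.int32(43), np.int32(128)) 3.5686501365082357 [ 0.4213 -0.4495] [ 0.4904 -0.4451]
(np.int32(0), np.int32(30), np.int32(24), np.int32(140)) 4.2701676672295275 [ 0.4321 -0.4639] [ 0.499  -0.4589]
(np.int32(55), np.int32(131), np.int32(78), np.int32(258)) 3.58090976128965 [ 0.4919 -0.4374] [ 0.5836 -0.4317]
(np.int32(385), np.int32(305), np.int32(559), np.int32(407)) 60.88711219566773 [ 0.6103 -0.2007] [ 0.6991 -0.0413]
(np.int32(2), np.int32(408), np.int32(115), np.int32(342)) 125.25894335683823 [ 0.7258 -0.5101] [ 0.6549 -0.4099]
(np.int32(9), np.int32(344), np.int32(112), np.int32(249)) 134.45567609856616 [ 0.6614 -0.4942] [ 0.575  -0.4061]
```

```bash
python3 - <<'E'
from h import *
np.set_printoptions(precision=4,suppress=True)
s=sense();T=np.array(s["tool_pos"]);R=np.array(s["ee_rot"])
hx=np.array([np.cos(np.radians(3.3)),np.sin(np.radians(3.3))])
A=onz("wrist",(282.5,182.5),.094)[:2]-.0015*hx;B=onz("wrist",(282.5,171.7),.094)[:2]+.006*hx
print("shaft",A,B);S=(A+B)/2
tl=lambda p:R.T@(p-T)
rim=tl(onz("wrist",(280.5,212),T[2]-.0237));tip=tl(onz("wrist",(280.5,347.6),T[2]+.0023))
print("rim tool",rim,"-> axis x",rim[0]-.022,"| tip",tip,"-> axis x",tip[0]+.028,"sep",rim[0]-tip[0])
g=cv2.imread("pics/w8.png").max(2).astype(int)
for r in range(224,262,4):
    x=281
    while g[r,x]<60:x-=1
    y=281
    while g[r,y]<60:y+=1
    print(r,x+1,y-1,(x+y)/2,tl(onz("wrist",((x+y)/2,r),T[2]-.0057))[1])
# white line
yy,xx=np.where(g[290:340,270:292]>110);print(len(xx),np.polyfit(yy,xx+270,1) if len(xx)>5 else 0)
W=np.array([tl(onz("wrist",(x+270,y+290),T[2]+.0123))[:2] for x,y in zip(xx,yy)]);print(cv2.fitLine(W.astype(np.float32),2,0,.01,.01).ravel(),W.min(0),W.max(0))
print("shaft in tool",R[:2,:2].T@(S-T[:2]),R[:2,:2].T@(A-T[:2]),R[:2,:2].T@(B-T[:2]))
E
```

```text
shaft [ 0.5118 -0.285 ] [ 0.5125 -0.285 ]
rim tool [ 0.021  -0.0003  0.0237] -> axis x -0.001043001489606045 | tip [-0.0345 -0.0004 -0.0023] -> axis x -0.006486114650803659 sep 0.05544311316119761
224 251 310 280.5 -0.00034310780338158065
228 246 314 280.0 -0.0005562537819316562
232 243 318 280.5 -0.0003435493287586286
236 241 319 280.0 -0.0005581183931043749
240 239 321 280.0 -0.000559060057152809
244 238 322 280.0 -0.0005600080439585448
248 236 324 280.0 -0.0005609624174168106
252 235 325 280.0 -0.0005619232422867718
256 234 326 280.0 -0.000562890584206014
260 264 296 280.0 -0.0005638645097056422
140 [  0.0176 280.0853]
[ 0.9999 -0.0159 -0.0125 -0.0003] [-0.0227 -0.001 ] [-0.0046  0.004 ]
shaft in tool [0.0228 0.0009] [0.0231 0.0009] [0.0224 0.0009]
```

{"method": "play_rows", "body": {"commands": "-0.003 0.0014 0.015 0.01 0; 0 0 0.015 0 0; 0 0 0.015 0 0; 0 0 0 0 0; 0 0 0 0 0; 0 0 0 0 0"}}

```text
t: 17.73
tool_pos: [0.5382, -0.2828, 0.1322]
ee_rot: [[-0.999, -0.044, -0.0], [-0.044, 0.999, 0.0], [0.0, 0.0, -1.0]]
contact_force: [0.1, 0.2, 0.7]
finger_gap: 0.0108
finger_force: 49.2
```

```bash
python3 - <<'E'
from h import *
np.set_printoptions(precision=4,suppress=True)
s,a=shaft();cv2.imwrite("pics/w9.png",a);T=np.array(s["tool_pos"]);R=np.array(s["ee_rot"]);print(T,R[0])
g=a.max(2).astype(int);tl=lambda p:R.T@(p-T)
print([(r,int(g[r,279])) for r in range(205,220)])
for r in (228,240):
    x=y=280
    while g[r,x]<60:x-=1
    while g[r,y]<60:y+=1
    print(r,(x+y)/2)
for c,r in((282.5,180),(282.5,190),(282.5,200)):print(c,r,tl(onz("wrist",(c,r),.094)))
print("rim212",tl(onz("wrist",(280.3,212),T[2]-.0237)))
E
```

```text
brass [269 174  23  22 428] [280.028  185.6636] expect [277.8644 180.7727]
174 277 283 [21, 178, 135]
175 275 285 [22, 188, 134]
176 274 287 [21, 189, 135]
177 273 288 [21, 191, 135]
178 272 288 [21, 189, 136]
179 272 289 [21, 189, 136]
180 271 289 [21, 189, 135]
181 271 289 [22, 190, 137]
182 271 290 [21, 189, 163]
183 270 290 [21, 189, 166]
184 270 290 [21, 189, 166]
185 270 290 [21, 188, 167]
186 270 290 [22, 186, 167]
187 270 290 [21, 187, 168]
188 269 290 [21, 187, 169]
189 269 291 [21, 188, 168]
190 269 291 [21, 186, 169]
191 269 291 [21, 188, 171]
192 269 291 [21, 190, 172]
193 269 291 [21, 190, 172]
194 269 291 [22, 191, 171]
195 269 290 [21, 188, 171]
[ 0.5382 -0.2828  0.1322] [-0.999  -0.0445 -0.0001]
[(205, 156), (206, 202), (207, 202), (208, 202), (209, 202), (210, 202), (211, 112), (212, 71), (213, 20), (214, 19), (215, 18), (216, 16), (217, 17), (218, 19), (219, 22)]
228 280.0
240 280.0
282.5 180 [0.0327 0.0005 0.0382]
282.5 190 [0.0276 0.0005 0.0382]
282.5 200 [0.0223 0.0005 0.0382]
rim212 [ 0.0205 -0.0006  0.0237]
```

{"method": "play_rows", "body": {"commands": "0.014 0 0 0 0; 0.013 0 0 0 0; 0 0 0.006 0 0; 0 0 0.005 0 0; 0 0 0 0 0; 0 0 0 0 0; 0 0 0 0 0"}}

```text
t: 18.37
tool_pos: [0.512, -0.2839, 0.1215]
ee_rot: [[-0.999, -0.045, 0.001], [-0.045, 0.999, 0.0], [-0.001, 0.0, -1.0]]
contact_force: [-0.2, 0.4, -0.2]
finger_gap: 0.0105
finger_force: 49.2
```

{"method": "play_rows", "body": {"commands": "0 0 0.002 0 0; 0 0 0.002 0 0; 0 0 0.001 0 0; 0 0 0 0 0"}}

```text
t: 18.7
tool_pos: [0.5111, -0.2841, 0.116]
ee_rot: [[-0.999, -0.044, -0.0], [-0.044, 0.999, 0.0], [0.0, 0.0, -1.0]]
contact_force: [-0.2, -0.3, -0.4]
finger_gap: 0.0104
finger_force: 49.2
```

{"method": "play_rows", "body": {"commands": "0 0 0.002 0 0; 0 0 0.001 0 0; 0 0 0 0 0; 0 0 0 0 0"}}

```text
t: 19.03
tool_pos: [0.5111, -0.2842, 0.1132]
ee_rot: [[-0.999, -0.044, -0.0], [-0.044, 0.999, 0.0], [0.0, 0.0, -1.0]]
contact_force: [0.8, 1.3, -1.1]
finger_gap: 0.0106
finger_force: 49.2
```

{"method": "play_rows", "body": {"commands": "0 0 0.002 0 0; 0 0 0.001 0 0; 0 0 0 0 0; 0 0 0 0 0"}}

```text
t: 19.37
tool_pos: [0.5111, -0.2842, 0.1102]
ee_rot: [[-0.999, -0.044, -0.0], [-0.044, 0.999, 0.0], [0.0, 0.0, -1.0]]
contact_force: [-0.2, -0.2, -0.3]
finger_gap: 0.0106
finger_force: 49.2
```

{"method": "play_rows", "body": {"commands": "0 0 0.002 0 0; 0 0 0.001 0 0; 0 0 0 0 0; 0 0 0 0 0"}}

```text
t: 19.7
tool_pos: [0.5111, -0.2842, 0.1072]
ee_rot: [[-0.999, -0.044, -0.0], [-0.044, 0.999, 0.0], [0.0, 0.0, -1.0]]
contact_force: [-0.1, 0.2, -0.9]
finger_gap: 0.0108
finger_force: 49.2
```

{"method": "play_rows", "body": {"commands": "0 0 0.002 0 0; 0 0 0.0015 0 0; 0 0 0 0 0; 0 0 0 0 0"}}

```text
t: 20.03
tool_pos: [0.5111, -0.2842, 0.1036]
ee_rot: [[-0.999, -0.044, -0.0], [-0.044, 0.999, 0.0], [0.0, 0.0, -1.0]]
contact_force: [0.5, 0.1, 0.3]
finger_gap: 0.0106
finger_force: 49.2
```

{"method": "play_rows", "body": {"commands": "0 0 0.001 0 0; 0 0 0.001 0 0; 0 0 0 0 0; 0 0 0 0 0"}}

```text
t: 20.37
tool_pos: [0.5114, -0.2842, 0.1021]
ee_rot: [[-0.999, -0.044, 0.0], [-0.044, 0.999, -0.0], [-0.0, -0.0, -1.0]]
contact_force: [-0.8, 0.4, 4.0]
finger_gap: 0.0104
finger_force: 49.7
```

{"method": "play_rows", "body": {"commands": "0 0 0.001 0 0; 0 0 0.001 0 0; 0 0 0.001 0 0; 0 0 0.001 0 0; 0 0 0.0005 0 0; 0 0 0 0 0; 0 0 0 0 0", "grip_force": 80}}

```text
t: 20.95
tool_pos: [0.5114, -0.2843, 0.0978]
ee_rot: [[-0.999, -0.044, 0.0], [-0.044, 0.999, -0.0], [-0.0, -0.0, -1.0]]
contact_force: [-2.3, 0.1, 7.9]
finger_gap: 0.0096
finger_force: 84.0
```

{"method": "play_rows", "body": {"commands": "0 0 0.0007 0 0; 0 0 0 0 0; 0 0 0 0 0; 0 0 0 0 0"}}

```text
t: 21.28
tool_pos: [0.5115, -0.2843, 0.0977]
ee_rot: [[-0.999, -0.044, 0.0], [-0.044, 0.999, -0.001], [-0.0, -0.001, -1.0]]
contact_force: [-3.8, 0.8, 13.0]
finger_gap: 0.0091
finger_force: 84.7
```

```bash
python3 - <<'E'
from h import *
s=sense();print(s["t"],s["tool_pos"],s["contact_force"],s["finger_force"])
print(hand_in())
E
```

```text
21.2833 [ 0.51146953 -0.28427758  0.09768193] [-3.77566124  0.79428972 13.03146081] 84.65819120407104
the job is handed in; nothing more can be done
None
```

I handed the job in at 21.3 s: the slate leans against the middle of the case's burner side and has been let go, and the knob is on the shaft with its nose to the burner, held pressed at the valve's stop with about 13 N; `hand_in` gave no verdict, so I don't know how it was judged.

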